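Find the worn steering gear by its free play

TASK

Check the two steering gear units for free play, the one on the robot's left first: swing its lever gently anticlockwise (seen from above) until you feel it resist, then clockwise until it resists, without straining the sprung output; then do the same on the other. Leave both levers at rest in the middle of their free play and set the steel collar flat over the stud of the unit that has more of it, leaving the other things on the bench alone.

Things in the scene. Friction and masses are not known exactly. Their poses are not given: they have to be found in the camera images.
- unit_1: One of two steering gear units bolted to the bench, exactly alike in looks. Origin: centre of the underside of its base plate, 200 (x) x 110 x 12 mm. Round housing 88 mm wide, 54 mm high, upright axis at x = -20 mm; the input lever on top reaches to the unit's -x. Upright stud at x = +60 mm. A short output arm under the lever is held in a rubber-lined clamp at the +y side (up to 68 mm high)
- handle_1 (a point): centre of the top end of the upright round black handle on the lever of unit 1, 134 mm above the bench. The handle is 18 mm thick and stands 52 mm up from the flat lever bar (20 mm wide, 10 mm thick, top 82 mm above the bench), 100 mm from the lever's turning axis. The point's x axis points to the turning axis
- pivot_1 (a point): point on the upright turning axis of the lever and output of unit 1, at the top of the lever's hub (86 mm above the bench, 30 mm wide)
- stud_1 (a point): foot of the upright steel stud of unit 1: 14 mm thick, 45 mm tall above this point, standing on a round boss 42 mm wide whose flat top is at this point, 40 mm above the bench; nothing else stands within 35 mm of the stud's axis
- lever_1 (a joint): lever of unit 1 against its output (rad, positive anticlockwise from above); 0: square to the base plate, NOT the middle of the play. Moves freely (0.5 N at the handle; stays where left) between two hidden stops, at other angles in each unit. Whole free play 0.15 to 0.6 rad, in one unit about twice that of the other. Starts within the play, off the middle
- output_1 (a joint): output arm of unit 1 (rad, 0 at rest). A lever at its stop pushes this sprung output along: 14 N m per rad, i.e. 1.4 N at the handle per mm (0.01 rad) past the stop; it springs back when let go. More than 0.09 rad (about 12 N at the handle) strains it
- unit_2: Other of two steering gear units bolted to the bench, exactly alike in looks. Origin: centre of the underside of its base plate, 200 (x) x 110 x 12 mm. Round housing 88 mm wide, 54 mm high, upright axis at x = -20 mm; the input lever on top reaches to the unit's -x. Upright stud at x = +60 mm. A short output arm under the lever is held in a rubber-lined clamp at the +y side (up to 68 mm high)
- handle_2 (a point): centre of the top end of the upright round black handle on the lever of unit 2, 134 mm above the bench. The handle is 18 mm thick and stands 52 mm up from the flat lever bar (20 mm wide, 10 mm thick, top 82 mm above the bench), 100 mm from the lever's turning axis. The point's x axis points to the turning axis
- pivot_2 (a point): point on the upright turning axis of the lever and output of unit 2, at the top of the lever's hub (86 mm above the bench, 30 mm wide)
- stud_2 (a point): foot of the upright steel stud of unit 2: 14 mm thick, 45 mm tall above this point, standing on a round boss 42 mm wide whose flat top is at this point, 40 mm above the bench; nothing else stands within 35 mm of the stud's axis
- lever_2 (a joint): lever of unit 2 against its output (rad, positive anticlockwise from above); 0: square to the base plate, NOT the middle of the play. Moves freely (0.5 N at the handle; stays where left) between two hidden stops, at other angles in each unit. Whole free play 0.15 to 0.6 rad, in one unit about twice that of the other. Starts within the play, off the middle
- output_2 (a joint): output arm of unit 2 (rad, 0 at rest). A lever at its stop pushes this sprung output along: 14 N m per rad, i.e. 1.4 N at the handle per mm (0.01 rad) past the stop; it springs back when let go. More than 0.09 rad (about 12 N at the handle) strains it
- collar: loose plain steel collar lying flat on the bench between the two units: ring, 46 mm outside, 28 mm hole, 18 mm high, about 0.12 kg; origin at the centre of its underside, z axis along its hole. It goes over a stud and rests on the stud's boss
- socket: bystander, to be left alone: deep socket, steel tube 26 mm wide, 36 mm tall, standing; origin at its underside
- bolt: bystander, to be left alone: hex bolt standing on its head, head 28 mm wide, 40 mm tall; origin at its underside
- wrench: bystander, to be left alone: steel wrench, 190 mm long, lying flat; origin at its underside
- screwdriver: bystander, to be left alone: screwdriver, 200 mm long, lying; origin at its underside
- oil_can: bystander, to be left alone: grey can, 66 mm wide, 150 mm tall; origin at its underside
- bolt_jar: bystander, to be left alone: jar, 70 mm wide, 90 mm tall; origin at its underside
- hammer: bystander, to be left alone: hammer, 280 mm long, lying; origin at its underside
Not all that is in view belongs to the job. What is shaped like the collar but black is not meant.

How it is judged:
By the outcome, as a careful person would: the job done as asked, in the order asked, and still so for the second after the job is handed in, with the robot touching nothing.
It also fails if it takes over 72 s, if anything falls off the work surface, if the arm or the gripper's body presses on something with over 40 N, if the wrist force passes 120 N, or if a joint passes its speed limit or range.

ROBOT

A 6-joint arm with a two-finger parallel gripper is mounted at the origin on the work surface. World frame = base frame: x ahead of the robot, y to its left, z up, the work surface at z = 0. Lengths are in m, angles in rad, forces in N, time in s.
With the tool pointing down it reaches from about 0.3 to 0.775 m from the base axis. Payload 14.6 kg.
Tool frame: the origin (TCP) lies between the finger pads; the fingertips stand 22 mm ahead of it and the grasp point (between the pads) lies 3 mm ahead of it (ctrl.tip_reach is the distance from the TCP to the fingertips, in m); z points along the fingers, y is the direction in which the jaws open and shut (so a half turn about z gives the same grasp; the last joint's range is limited). The gripper opens to 94 mm and grips with 3 to 60 N. Pads are 16 mm wide; open, the fingers measure 119 mm over their backs; the gripper's body (75 mm by 177 mm) begins 78 mm behind the grasp point.
Start: joints at [-0.067, 0.3, 1.521, -0, 1.321, -0.067], TCP at [0.55, -0, 0.227] pointing down, gripper open.
Joint ranges: [-3.03, 3.03], [-0.79, 2.21], [0.23, 2.52], [-1.04, 4.18], [0, 3.07], [-2.55, 2.55]. Speed limits (rad/s): [2.22, 2.22, 2.57, 3.14, 3.14, 3.14].

INTERFACE

Orientations are given as [roll, pitch, yaw] about the fixed x, y, z axes, in that order (R = Rz(yaw) Ry(pitch) Rx(roll)).
In Python, from station import ctrl gives the robot as it stands. The module is installed in compiled form; this text tells all that it offers.
- The arm moves only by the shell command python3 -m creep 'ROWS' [OPENING] [FORCE]. ROWS is a JSON object of lists of equal length, an entry for each row: "xyz": the shift along the tool's x, y, z in mm, a list of three; "spin": the turn about the tool's z in rad. In form: {"xyz": [[tx, ty, tz], ...], "spin": [spin, ...]}. A call has 1 to 5 rows; each row shifts and turns the commanded pose from where the row before left it, along the tool's axes as they then stand; what a row does not reach is not made up. A row lasts 1/8 s, in which the tool goes at most 62.5 mm and 10.7 degrees, less where a joint would pass 70% of its speed; a pose out of reach is approached as far as the arm can. A call with a gripper value outside its range is refused whole. OPENING is the finger opening in mm, from 0 to 94, set as the call begins (- or left out, the last holds). The fingers move at their own pace and stop on an object; FORCE is the grip in N (left out, the last holds). Time passes only in rows, so rows that do not move let the fingers close. It gives the time, the measured TCP pose, the force and the opening at its end, in the units of the state.
- ctrl.get_obs(): the state, without advancing time (a new reading comes with each control period).
- ctrl.camera(name): name is "scene" or "side" or "wrist"; returns the picture (384x512x3 uint8, red, green, blue); there is no depth.
- ctrl.camera_model(name): a dict with "fx", "fy", "cx", "cy" (pixels), "R" (3x3) and "t" (3): a world point X has camera coordinates R X + t. Camera axes: x right, y down, z forward; pixel columns grow to the right and rows downward; lengths in m; the calibration is good to about 2 mm. The wrist camera is an equidistant fisheye: a pixel r from the principal point sees the ray r / f radians off the axis. A picture is of the moment at which its call begins: read the wrist's pose just before it. camera_model takes no time and is no camera call; for the wrist camera it gives the pose at the moment of the call.
- ctrl.hand_in(): hands the job in, once; it reports no verdict.
The state is a dict: "time_s": time; "qpos": joint angles; "joint_vel": joint speeds; "tau": joint torques, N m; "ee_pos": TCP position; "eef_rot": TCP orientation; "force": force on the tool from outside, world axes, zero at the start; "moment": the same for the moment, N m; "grip_width": finger opening in m.
Only numpy, scipy, OpenCV 4.12 (cv2) and the standard library are available. Lean on these libraries where they do the work, as an engineer would, in place of code of your own. Each camera call takes 0.05 s, during which the arm holds its last target.

## Working session

There is one attempt and no reset: what is moved stays moved. The work goes in short steps, Python scripts to look and compute and a shell command to move; the robot and the scene stay as the last step left them, time stands still between calls to the robot, and variables do not carry over. Pictures are saved under pics/ and viewed, and the job is handed in when it is done.

```bash
mkdir -p pics; python3 - <<'E'
from station import ctrl
import cv2,numpy as np
print(ctrl.get_obs())
for n in ["scene","side","wrist"]:
    m=ctrl.camera_model(n); print(n,{k:np.round(v,4).tolist() for k,v in m.items()})
    cv2.imwrite(f"pics/{n}0.png",cv2.cvtColor(ctrl.camera(n),cv2.COLOR_RGB2BGR))
E
```

```text
{'time_s': 0.0, 'qpos': array([-6.65852702e-02,  3.00474927e-01,  1.52159112e+00,  1.51013460e-05,
        1.32071220e+00, -6.65938530e-02]), 'joint_vel': array([-0.00014923, -0.00058752, -0.00066319, -0.00069332,  0.00068889,
        0.00266765]), 'tau': array([-1.53750298e-03, -5.31805658e+01, -3.52735734e+01,  7.07558286e-02,
        2.43994006e-02, -4.79655944e-05]), 'ee_pos': array([5.49755518e-01, 2.51169703e-05, 2.26879977e-01]), 'eef_rot': array([-3.14041067e+00, -9.34889800e-05,  1.57080111e+00]), 'force': array([-0.11493507, -0.30719449,  0.43004529]), 'moment': array([ 0.01277533, -0.03302934, -0.01729491]), 'grip_width': 0.09398004516804649}
scene {'fx': 423.0369, 'fy': 423.0369, 'cx': 263.145, 'cy': 191.5345, 'R': [[-0.4541, 0.8908, -0.0162], [0.5143, 0.2472, -0.8212], [-0.7275, -0.3812, -0.5704]], 't': [0.3, -0.2199, 1.9009]}
side {'fx': 379.139, 'fy': 379.139, 'cx': 261.6753, 'cy': 187.9989, 'R': [[-0.9411, -0.3382, -0.0024], [-0.2294, 0.6435, -0.7303], [0.2485, -0.6867, -0.6832]], 't': [0.5641, 0.2319, 0.8947]}
wrist {'fx': 297.3186, 'fy': 297.3186, 'cx': 256.6361, 'cy': 192.5405, 'R': [[1.0, -0.0004, -0.0018], [0.0001, -0.9634, 0.2681], [-0.0018, -0.2681, -0.9634]], 't': [-0.5487, -0.0278, 0.3926]}
```

View pics/scene0.png

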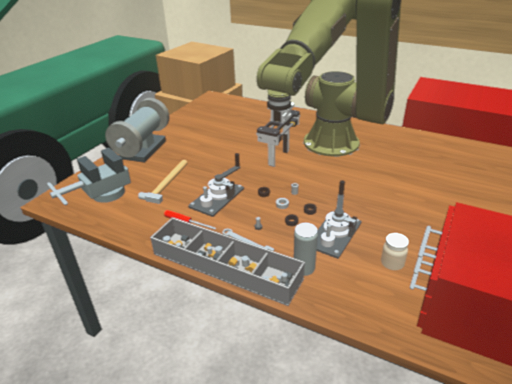

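View pics/side0.png

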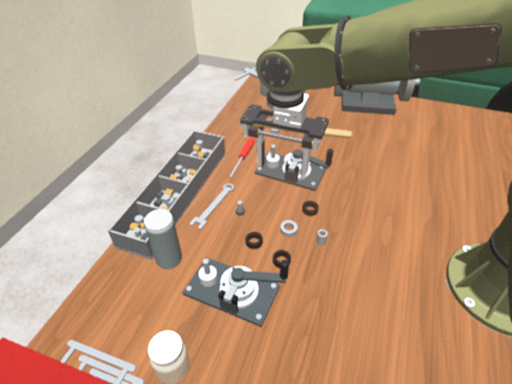

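View pics/wrist0.png

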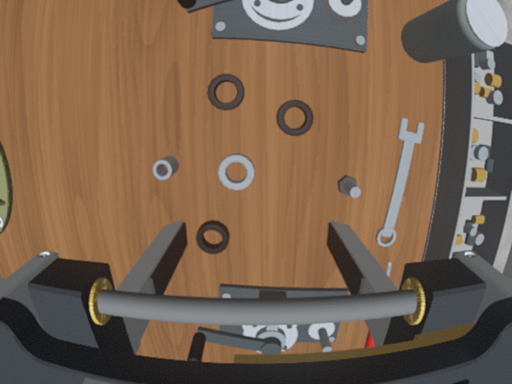

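The scene view shows the left-hand (+y) unit near (338,230), with its handle at (341,183). The right-hand unit is near (217,190), with its handle at (237,158). The bright collar is at (282,202), with black rings at (264,191), (310,208) and (292,220). Next I'll enlarge these areas.

```bash
cat > h.py <<'E'
import numpy as np,cv2
from station import ctrl
def ray(m,u,v,fish=False):
    a=np.array([(u-m['cx'])/m['fx'],(v-m['cy'])/m['fy']])
    if fish:
        r=np.hypot(*a); d=np.array([*(a/r*np.sin(r)),np.cos(r)]) if r>0 else np.array([0,0,1.])
    else: d=np.array([*a,1.])
    R=np.array(m['R']);t=np.array(m['t']); d=R.T@d
    return -R.T@t,d/np.linalg.norm(d)
def plane(m,u,v,z,fish=False):
    c,d=ray(m,u,v,fish); return c+d*(z-c[2])/d[2]
def tri(rs):
    A=np.zeros((3,3));b=np.zeros(3)
    for c,d in rs:
        P=np.eye(3)-np.outer(d,d);A+=P;b+=P@c
    x=np.linalg.solve(A,b); return x,[np.linalg.norm((np.eye(3)-np.outer(d,d))@(x-c)) for c,d in rs]
def proj(m,X,fish=False):
    p=np.array(m['R'])@X+np.array(m['t'])
    if fish:
        r=np.hypot(p[0],p[1]);th=np.arctan2(r,p[2]);p=np.array([p[0]/r*th,p[1]/r*th,1])
    return m['fx']*p[0]/p[2]+m['cx'],m['fy']*p[1]/p[2]+m['cy']
def crop(img,x0,y0,x1,y1,s,name):
    c=cv2.resize(img[y0:y1,x0:x1],None,fx=s,fy=s,interpolation=cv2.INTER_CUBIC)
    cv2.imwrite(name,c)
E
python3 - <<'E'
from h import *
s=cv2.imread('pics/scene0.png');d=cv2.imread('pics/side0.png')
a=cv2.resize(s[170:262,300:400],(400,368),interpolation=2);b=cv2.resize(s[145:220,180:280],(400,300),interpolation=2)
c=cv2.resize(d[245:325,175:305],None,fx=3,fy=3,interpolation=2)
cv2.imwrite('pics/c1.png',a);cv2.imwrite('pics/c2.png',b);cv2.imwrite('pics/c3.png',c)
crop(d,245,135,345,195,4,'pics/c4.png')
crop(d,225,190,345,280,5,'pics/c5.png')
E
```

```text
(no output)
```

View pics/c1.png

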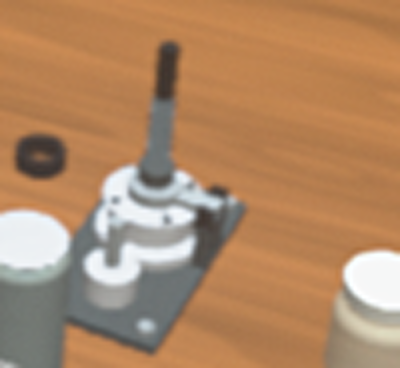

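View pics/c2.png

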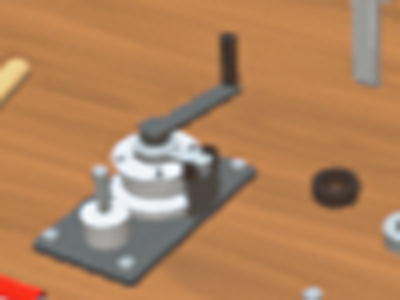

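View pics/c3.png

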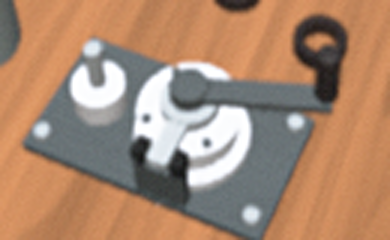

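View pics/c4.png

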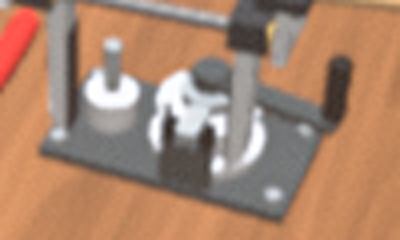

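View pics/c5.png

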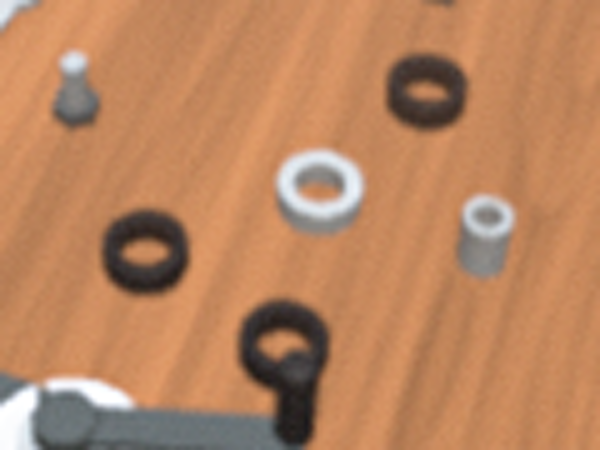

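```bash
python3 - <<'E'
from h import *
S=ctrl.camera_model('scene');D=ctrl.camera_model('side');W=ctrl.camera_model('wrist')
pts={'h1':((342,181.5),(283.7,263.3)),'stud1top':((328,223.8),(207,263.3)),'piv1':((338.8,211.5),(238.3,273)),
'h2':((237.2,154.2),(330,150.8)),'stud2top':((205,188),(273.2,145.8)),'piv2':((218.8,177),(297.8,153)),
'collartop':((282.5,201.5),(225+320/5,190+187/5))}
P={}
for k,(a,b) in pts.items():
    x,e=tri([ray(S,*a),ray(D,*b)]);P[k]=x;print(k,np.round(x*1000,1),np.round(np.array(e)*1000,1))
for i in '12':
    u=P['stud%stop'%i]-P['piv'+i];h=P['h'+i]-P['piv'+i]
    print(i,'stud-piv',np.hypot(*u[:2]),'yaw',np.arctan2(u[1],u[0]),'arm',np.hypot(*h[:2]),np.arctan2(-h[1],-h[0]))
print('wrist collar',plane(W,236,172,.018,True))
# corner of plate in side, z=12mm
for n,(u,v) in {'1a':(25,145),'1b':(83,35),'1c':(262,240),'1d':(312,123)}.items(): print(n,np.round(plane(D,175+u/3,245+v/3,.012)*1000,1))
for n,(u,v) in {'2a':(40,152),'2c':(280,215),'2d':(330,125)}.items(): print(n,np.round(plane(D,245+u/4,135+v/4,.012)*1000,1))
for n,(u,v) in {'1d':(245,205),'1a':(155,350)}.items(): print('sc',n,np.round(plane(S,300+u/4,170+v/4,.012)*1000,1))
for n,(u,v) in {'2d':(257,172),'2a':(132,283),'2b':(35,245)}.items(): print('sc',n,np.round(plane(S,180+u/4,145+v/4,.012)*1000,1))
E
```

```text
h1 [477.9 202.4 132.8] [0.2 0.2]
stud1top [648.3 221.1  81.8] [3. 3.]
piv1 [572.4 226.6  82.5] [1.3 1.3]
h2 [ 469.2 -202.9  133.2] [0.4 0.4]
stud2top [ 646.3 -233.8   83.2] [1.5 1.5]
piv2 [ 566.  -226.8   82.8] [0.4 0.4]
collartop [519.9   6.2  16.3] [0.1 0.1]
1 stud-piv 0.07606417799640329 yaw -0.07327006206033478 arm 0.09760383259479913 0.2511811195014552
2 stud-piv 0.08067235719508187 yaw -0.08688395098349566 arm 0.0996994404375333 -0.24287711819459662
wrist collar [0.52275704 0.00305751 0.018     ]
1a [691.4 275.1  12. ]
1b [695.6 167.1  12. ]
1c [495.  286.2  12. ]
1d [490.8 182.9  12. ]
2a [ 684.3 -175.1   12. ]
2c [ 491.7 -168.    12. ]
2d [ 479.6 -282.7   12. ]
sc 1d [501.7 288.6  12. ]
sc 1a [701.  277.3  12. ]
sc 2d [ 498.8 -162.2   12. ]
sc 2a [ 693.8 -176.7   12. ]
sc 2b [ 685.  -284.3   12. ]
```

```bash
python3 -m creep '{"xyz":[[40,-14,0],[40,-14,0],[40,-15,0],[41,-14,0],[41,-15,0]],"spin":[0,0,0,0,0]}' 50 10
python3 -m creep '{"xyz":[[0,0,0],[0,0,0],[0,0,0],[0,0,0],[0,0,0]],"spin":[0.165,0.165,0.165,0.165,0.165]}'
python3 -m creep '{"xyz":[[0,0,0],[0,0,0],[0,0,0],[0,0,0]],"spin":[0.165,0.165,0.165,0]}'
python3 - <<'E'
from h import *
print(ctrl.camera_model('wrist'))
cv2.imwrite('pics/w1.png',cv2.cvtColor(ctrl.camera('wrist'),cv2.COLOR_RGB2BGR))
E
```

```text
time_s: 0.78
ee_pos: [0.4773, 0.2032, 0.2273]
eef_rot: [-3.141, 0.0, 1.571]
force: [-0.2, -0.1, -0.5]
grip_width: 0.0506
time_s: 1.4
ee_pos: [0.4779, 0.202, 0.2272]
eef_rot: [-3.141, 0.0, 0.74]
force: [-0.1, 0.5, -0.4]
grip_width: 0.05
time_s: 1.9
ee_pos: [0.4779, 0.202, 0.2273]
eef_rot: [3.142, 0.0, 0.252]
force: [-0.3, -1.4, -0.1]
grip_width: 0.0499
{'fx': 297.3186396354542, 'fy': 297.3186396354542, 'cx': 256.63605517003987, 'cy': 192.54045312996854, 'R': array([[ 0.24876542, -0.9685632 , -0.00104522],
       [-0.9325528 , -0.23980777,  0.26988427],
       [-0.26165062, -0.06616315, -0.9628922 ]]), 't': array([0.0772347 , 0.46514001, 0.53011731])}
```

View pics/w1.png

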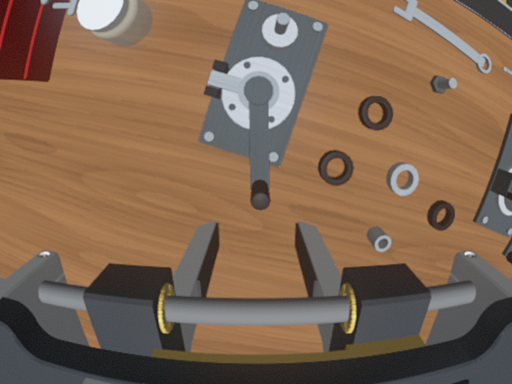

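The wrist view shows the handle top at (260,201), the hub top at (259,91) and the stud's upper end at (283,19), with the handle centred between the fingers. The steel collar is at (404,180).

```bash
python3 - <<'E'
from h import *
W=ctrl.camera_model('wrist');S=ctrl.camera_model('scene');D=ctrl.camera_model('side')
h=plane(W,260,201,.134,True);p=plane(W,259,91,.086,True);s=plane(W,283,19,.085,True);f=plane(W,279,31,.040,True);c=plane(W,404,180,.018,True)
print(h,p,s,f,c)
d=p-h;print(np.hypot(*d[:2]),np.arctan2(d[1],d[0]));d=s-p;print(np.hypot(*d[:2]),np.arctan2(d[1],d[0]))
for k,v in {'h':[ray(W,260,201,True),ray(S,342,181.5),ray(D,283.7,263.3)],'p':[ray(W,259,91,True),ray(S,338.8,211.5),ray(D,238.3,273)],'s':[ray(W,283,19,True),ray(S,328,223.8),ray(D,207,263.3)]}.items():print(k,tri(v))
E
```

```text
[0.47829263 0.19937791 0.134     ] [0.57352677 0.22481738 0.086     ] [0.65340832 0.22065068 0.085     ] [0.65238243 0.22123704 0.04      ] [0.52217347 0.00374964 0.018     ]
0.09857336545252166 0.26103071528398525
0.07999014354941174 -0.05211378774568791
h (array([0.47768027, 0.2010271 , 0.13210539]), [np.float64(0.0018123119962392832), np.float64(0.0012076418928315795), np.float64(0.0009664772579718157)])
p (array([0.57296638, 0.22594933, 0.08227458]), [np.float64(0.0013612069356576009), np.float64(0.0019249969011599633), np.float64(0.0010254756836999442)])
s (array([0.65071144, 0.22124473, 0.08337762]), [np.float64(0.003129224311717209), np.float64(0.0027125301564741838), np.float64(0.004314715210638828)])
```

```bash
python3 -m creep '{"xyz":[[0,1,35],[0,0,35],[0,0,30],[0,0,12],[0,0,0]],"spin":[0,0,0,0,0]}' 50 10
python3 -m creep '{"xyz":[[0,0,0],[0,0,0],[0,0,0],[0,0,0],[0,0,0]],"spin":[0,0,0,0,0]}' 0 10
python3 -c "
from station import ctrl;o=ctrl.get_obs();print(o['ee_pos'],o['eef_rot'],o['force'],o['moment'],o['grip_width'])"
```

```text
time_s: 2.58
ee_pos: [0.4782, 0.201, 0.1154]
eef_rot: [3.142, 0.001, 0.252]
force: [0.5, 1.0, 0.0]
grip_width: 0.05
time_s: 3.2
ee_pos: [0.4784, 0.2011, 0.1158]
eef_rot: [-3.142, -0.0, 0.251]
force: [-1.4, -0.9, 4.5]
grip_width: 0.0177
[0.47836649 0.20105258 0.11577708] [-3.14157935e+00 -4.47915891e-04  2.50824854e-01] [-1.35267052 -0.89357973  4.53626305] [-0.07030407  0.28699705  0.01758643] 0.017652925170139784
```

```bash
cat > r.py <<'E'
import sys
from h import *
P={'1':np.array([.5733,.2255]),'2':np.array([.566,-.2268])}[sys.argv[1]]
o=ctrl.get_obs();d=P-o['ee_pos'][:2];a=np.arctan2(d[1],d[0]);t=np.array([np.sin(a),-np.cos(a)])
print('ang %.4f r %.4f yaw %.4f ftan %.2f frad %.2f fz %.1f z %.4f w %.4f t %.2f'%(a,np.hypot(*d),o['eef_rot'][2],o['force'][:2]@t,o['force'][:2]@d/np.hypot(*d),o['force'][2],o['ee_pos'][2],o['grip_width'],o['time_s']))
E
python3 r.py 1
python3 -m creep '{"xyz":[[0,2,0],[0,2,0],[0,0,0]],"spin":[-0.02,-0.02,0]}' >/dev/null; python3 r.py 1
python3 -m creep '{"xyz":[[0,0,0],[0,0,0]],"spin":[0,0]}' >/dev/null; python3 r.py 1
```

```text
ang 0.2520 r 0.0980 yaw 0.2508 ftan 0.53 frad -1.53 fz 4.5 z 0.1158 w 0.0177 t 3.20
ang 0.2943 r 0.0981 yaw 0.2918 ftan 0.75 frad -1.49 fz 5.5 z 0.1157 w 0.0178 t 3.58
ang 0.2936 r 0.0981 yaw 0.2916 ftan 0.47 frad -1.45 fz 5.1 z 0.1158 w 0.0177 t 3.83
```

```bash

python3 -m creep '{"xyz":[[0.02,2,0],[0.02,2,0]],"spin":[-0.02,-0.02]}' >/dev/null; python3 r.py 1
python3 -m creep '{"xyz":[[0.02,1.5,0]],"spin":[-0.015]}' >/dev/null; python3 r.py 1
```

```text
ang 0.3338 r 0.0981 yaw 0.3323 ftan -1.17 frad -1.33 fz 5.4 z 0.1157 w 0.0174 t 4.08
ang 0.3475 r 0.0981 yaw 0.3472 ftan -3.58 frad -1.10 fz 5.3 z 0.1157 w 0.0177 t 4.20
```

```bash

python3 -m creep '{"xyz":[[0.02,1.5,0],[0,0,0]],"spin":[-0.015,0]}' >/dev/null; python3 r.py 1

```

```text
ang 0.3607 r 0.0981 yaw 0.3618 ftan -4.47 frad -1.24 fz 5.8 z 0.1157 w 0.0178 t 4.45
```

```bash

python3 -m creep '{"xyz":[[0,0,0],[0,0,0]],"spin":[0,0]}' >/dev/null; python3 r.py 1
python3 -m creep '{"xyz":[[0.02,1,0],[0,0,0]],"spin":[-0.01,0]}' >/dev/null; python3 r.py 1
python3 -m creep '{"xyz":[[0,0,0]],"spin":[0]}' >/dev/null; python3 r.py 1
python3 -m creep '{"xyz":[[0,-1,0],[0,-1,0],[0,0,0]],"spin":[0.01,0.01,0]}' >/dev/null; python3 r.py 1
python3 -m creep '{"xyz":[[0,-1,0],[0,0,0]],"spin":[0.01,0]}' >/dev/null; python3 r.py 1
python3 -m creep '{"xyz":[[0,-1,0],[0,0,0]],"spin":[0.01,0]}' >/dev/null; python3 r.py 1
python3 -m creep '{"xyz":[[0,-1,0],[0,0,0]],"spin":[0.01,0]}' >/dev/null; python3 r.py 1
python3 -m creep '{"xyz":[[0,-1,0],[0,0,0]],"spin":[0.01,0]}' >/dev/null; python3 r.py 1
```

```text
ang 0.3599 r 0.0981 yaw 0.3616 ftan -3.95 frad -1.13 fz 5.0 z 0.1157 w 0.0174 t 4.70
ang 0.3691 r 0.0981 yaw 0.3718 ftan -5.36 frad -2.04 fz 6.7 z 0.1157 w 0.0177 t 4.95
ang 0.3686 r 0.0981 yaw 0.3717 ftan -5.61 frad -0.88 fz 5.4 z 0.1157 w 0.0178 t 5.08
ang 0.3502 r 0.0981 yaw 0.3516 ftan -3.18 frad -1.61 fz 5.5 z 0.1157 w 0.0175 t 5.45
ang 0.3414 r 0.0981 yaw 0.3416 ftan -2.55 frad -1.73 fz 6.0 z 0.1157 w 0.0181 t 5.70
ang 0.3323 r 0.0981 yaw 0.3316 ftan -1.68 frad -1.26 fz 6.3 z 0.1157 w 0.0175 t 5.95
ang 0.3235 r 0.0981 yaw 0.3215 ftan 0.12 frad -2.11 fz 4.8 z 0.1157 w 0.0179 t 6.20
ang 0.3142 r 0.0981 yaw 0.3116 ftan 0.50 frad -1.12 fz 6.2 z 0.1157 w 0.0175 t 6.45
```

```bash

python3 -m creep '{"xyz":[[0.05,-3,0],[0.05,-3,0],[0,0,0]],"spin":[0.03,0.03,0]}' >/dev/null; python3 r.py 1
python3 -m creep '{"xyz":[[0.05,-3,0],[0.05,-2,0],[0,0,0]],"spin":[0.03,0.02,0]}' >/dev/null; python3 r.py 1
```

```text
ang 0.2516 r 0.0980 yaw 0.2514 ftan -0.28 frad -1.19 fz 4.7 z 0.1157 w 0.0177 t 6.83
ang 0.2009 r 0.0980 yaw 0.2014 ftan 0.52 frad -1.55 fz 4.9 z 0.1158 w 0.0178 t 7.20
```

```bash

python3 -m creep '{"xyz":[[0.05,-2,0],[0.05,-2,0]],"spin":[0.02,0.02]}' >/dev/null; python3 r.py 1
```

```text
ang 0.1606 r 0.0980 yaw 0.1610 ftan 0.29 frad -1.40 fz 5.8 z 0.1157 w 0.0178 t 7.45
```

```bash

python3 -m creep '{"xyz":[[0.05,-2,0],[0.05,-2,0]],"spin":[0.02,0.02]}' >/dev/null; python3 r.py 1
```

```text
ang 0.1197 r 0.0980 yaw 0.1210 ftan 0.11 frad -1.28 fz 5.8 z 0.1157 w 0.0180 t 7.70
```

```bash

python3 -m creep '{"xyz":[[0.05,-2,0],[0.05,-2,0]],"spin":[0.02,0.02]}' >/dev/null; python3 r.py 1
```

```text
ang 0.0786 r 0.0979 yaw 0.0811 ftan 0.45 frad -2.74 fz 6.2 z 0.1157 w 0.0176 t 7.95
```

```bash

python3 -m creep '{"xyz":[[0.05,-2,0],[0.05,-1,0]],"spin":[0.02,0.01]}' >/dev/null; python3 r.py 1
```

```text
ang 0.0477 r 0.0980 yaw 0.0513 ftan 0.72 frad -2.22 fz 6.9 z 0.1157 w 0.0178 t 8.20
```

```bash

python3 -m creep '{"xyz":[[0.05,-2,0],[0.05,-1,0]],"spin":[0.02,0.01]}' >/dev/null; python3 r.py 1
```

```text
ang 0.0170 r 0.0979 yaw 0.0213 ftan 0.81 frad -3.50 fz 7.0 z 0.1157 w 0.0181 t 8.45
```

```bash

python3 -m creep '{"xyz":[[0.05,-2,0],[0.05,-1,0]],"spin":[0.02,0.01]}' >/dev/null; python3 r.py 1
```

```text
ang -0.0136 r 0.0979 yaw -0.0088 ftan 1.15 frad -4.23 fz 7.4 z 0.1157 w 0.0179 t 8.70
```

```bash

python3 -m creep '{"xyz":[[0.02,-1,0],[0.02,-1,0]],"spin":[0.01,0.01]}' >/dev/null; python3 r.py 1
```

```text
ang -0.0342 r 0.0979 yaw -0.0286 ftan 0.93 frad -4.20 fz 7.5 z 0.1157 w 0.0181 t 8.95
```

```bash

python3 -m creep '{"xyz":[[-0.1,-2,0],[-0.1,-1,0]],"spin":[0.02,0.01]}' >/dev/null; python3 r.py 1
```

```text
ang -0.0650 r 0.0980 yaw -0.0587 ftan 1.82 frad -1.85 fz 6.3 z 0.1157 w 0.0180 t 9.20
```

```bash

python3 -m creep '{"xyz":[[-0.1,-2,0],[-0.1,-1,0]],"spin":[0.02,0.01]}' >/dev/null; python3 r.py 1
```

```text
ang -0.0957 r 0.0980 yaw -0.0888 ftan -0.30 frad -0.53 fz 4.6 z 0.1157 w 0.0178 t 9.45
```

```bash

python3 -m creep '{"xyz":[[0,-1,0],[0,-1,0]],"spin":[0.01,0.01]}' >/dev/null; python3 r.py 1
```

```text
ang -0.1157 r 0.0980 yaw -0.1087 ftan 0.95 frad -0.17 fz 5.4 z 0.1157 w 0.0175 t 9.70
```

```bash

python3 -m creep '{"xyz":[[0,-2,0],[0,-1,0]],"spin":[0.02,0.01]}' >/dev/null; python3 r.py 1
```

```text
ang -0.1469 r 0.0980 yaw -0.1391 ftan 0.85 frad 0.60 fz 6.1 z 0.1157 w 0.0177 t 9.95
```

```bash

python3 -m creep '{"xyz":[[0,-2,0],[0,-1,0]],"spin":[0.02,0.01]}' >/dev/null; python3 r.py 1
```

```text
ang -0.1770 r 0.0980 yaw -0.1691 ftan 0.89 frad 0.22 fz 5.7 z 0.1157 w 0.0178 t 10.20
```

```bash

python3 -m creep '{"xyz":[[0,-1,0],[0,-1,0]],"spin":[0.01,0.01]}' >/dev/null; python3 r.py 1
```

```text
ang -0.1948 r 0.0980 yaw -0.1889 ftan 2.27 frad 0.52 fz 6.1 z 0.1157 w 0.0179 t 10.45
```

```bash

python3 -m creep '{"xyz":[[0,-1,0],[0,0,0]],"spin":[0.01,0]}' >/dev/null; python3 r.py 1
python3 -m creep '{"xyz":[[0,-1,0],[0,0,0]],"spin":[0.01,0]}' >/dev/null; python3 r.py 1
```

```text
ang -0.2035 r 0.0981 yaw -0.1987 ftan 4.14 frad 0.03 fz 6.4 z 0.1157 w 0.0179 t 10.70
ang -0.2124 r 0.0981 yaw -0.2087 ftan 4.31 frad 0.20 fz 6.9 z 0.1157 w 0.0173 t 10.95
```

```bash

python3 -m creep '{"xyz":[[0,-1,0],[0,0,0]],"spin":[0.01,0]}' >/dev/null; python3 r.py 1
```

```text
ang -0.2211 r 0.0980 yaw -0.2187 ftan 6.73 frad 0.69 fz 7.8 z 0.1157 w 0.0179 t 11.20
```

```bash

python3 -m creep '{"xyz":[[0.1,4,0],[0.1,4,0],[0.1,4,0],[0.1,4,0],[0.1,4,0]],"spin":[-0.041,-0.041,-0.041,-0.041,-0.041]}' >/dev/null; python3 r.py 1
python3 -m creep '{"xyz":[[0.1,4,0],[0.1,4,0],[0,0,0],[0,0,0]],"spin":[-0.041,-0.041,0,0]}' >/dev/null; python3 r.py 1
```

```text
ang -0.0227 r 0.0980 yaw -0.0123 ftan 0.96 frad -0.39 fz 5.7 z 0.1157 w 0.0181 t 11.82
ang 0.0588 r 0.0980 yaw 0.0682 ftan 0.73 frad -1.37 fz 6.4 z 0.1157 w 0.0175 t 12.32
```

```bash

python3 -m creep '{"xyz":[[0,1.1,0],[0,0,0]],"spin":[-0.006,0]}' >/dev/null; python3 r.py 1
python3 -m creep '{"xyz":[[0,0,0],[0,0,0],[0,0,0]],"spin":[0,0,0]}' 50 10 >/dev/null; python3 r.py 1
python3 -m creep '{"xyz":[[0,0,-15],[0,0,-35],[0,0,-35],[0,0,-27],[0,0,0]],"spin":[0,0,0,0,0]}' 
python3 - <<'E'
from h import *
cv2.imwrite('pics/w2.png',cv2.cvtColor(ctrl.camera('wrist'),cv2.COLOR_RGB2BGR))
E
```

```text
ang 0.0692 r 0.0980 yaw 0.0744 ftan 0.08 frad -1.91 fz 6.8 z 0.1157 w 0.0182 t 12.57
ang 0.0696 r 0.0981 yaw 0.0739 ftan -0.58 frad 0.22 fz -0.2 z 0.1152 w 0.0441 t 12.95
time_s: 13.58
ee_pos: [0.4761, 0.219, 0.23]
eef_rot: [-3.14, -0.004, 0.074]
force: [-0.3, -0.7, -1.5]
grip_width: 0.0501
```

View pics/w2.png

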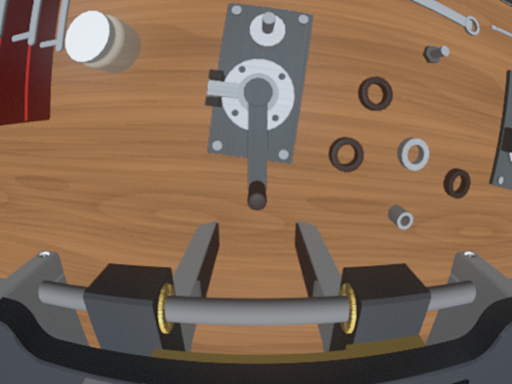

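```bash

python3 -m creep '{"xyz":[[-4,40,0],[-4,48,0],[-4,48,0],[-4,48,0],[-4,48,0]],"spin":[0,0,0,0,0]}' 
python3 -m creep '{"xyz":[[-5,48,0],[-5,48,0],[-4,48,0],[-4,44,0],[0,0,0]],"spin":[0,0,0,0,0]}' 
python3 -m creep '{"xyz":[[0,0,0],[0,0,0],[0,0,0]],"spin":[0.16,0.157,0]}'
python3 - <<'E'
from h import *
cv2.imwrite('pics/w3.png',cv2.cvtColor(ctrl.camera('wrist'),cv2.COLOR_RGB2BGR))
E
```

```text
time_s: 14.25
ee_pos: [0.472, -0.0156, 0.2265]
eef_rot: [-3.141, 0.002, 0.074]
force: [1.0, 0.4, -0.5]
grip_width: 0.0504
time_s: 14.88
ee_pos: [0.4678, -0.2049, 0.2261]
eef_rot: [-3.141, 0.002, 0.071]
force: [0.5, 0.8, -0.8]
grip_width: 0.0502
time_s: 15.25
ee_pos: [0.4684, -0.2021, 0.2268]
eef_rot: [-3.141, 0.001, -0.242]
force: [0.5, -0.3, 0.1]
grip_width: 0.0502
```

View pics/w3.png

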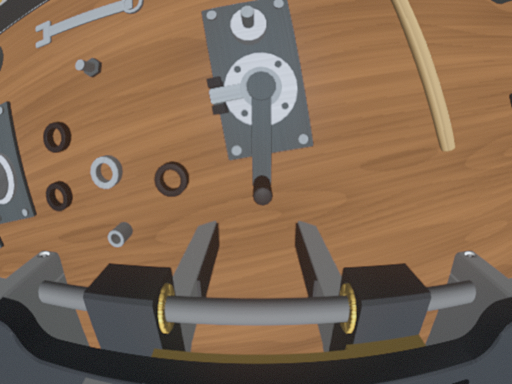

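The wrist view shows unit 2's handle top at (262,195), its hub at (260,86) and its stud top at (248,12). The handle lies slightly right of centre between the fingers.

```bash
python3 - <<'E'
from h import *
W=ctrl.camera_model('wrist');S=ctrl.camera_model('scene');D=ctrl.camera_model('side')
h=plane(W,262,195,.134,True);p=plane(W,260,86,.086,True);s=plane(W,248,12,.085,True);c=plane(W,106,172,.018,True)
print(h,p,s,c)
d=p-h;print(np.hypot(*d[:2]),np.arctan2(d[1],d[0]))
for v in ([ray(W,262,195,True),ray(S,237.2,154.2),ray(D,330,150.8)],[ray(W,260,86,True),ray(S,218.8,177),ray(D,297.8,153)]):print(tri(v))
E
```

```text
[ 0.47239247 -0.20801694  0.134     ] [ 0.56785648 -0.22984894  0.086     ] [ 0.64695963 -0.23683921  0.085     ] [ 0.52170495 -0.00156624  0.018     ]
0.09792861888957902 -0.22482719267165047
(array([ 0.4696042 , -0.20570134,  0.13142226]), [np.float64(0.002918375476665097), np.float64(0.002887791598596009), np.float64(0.00018226137434051583)])
(array([ 0.56666131, -0.22840959,  0.08218233]), [np.float64(0.0021519813035707413), np.float64(0.0018597066548037982), np.float64(0.0004609592152970711)])
```

```bash
sed -i "s/\[.566,-.2268\]/[.567,-.229]/" r.py
python3 -m creep '{"xyz":[[2,3.5,30],[0,0,35],[0,0,32],[0,0,14],[0,0,0]],"spin":[0,0,0,0,0]}' 50 10
python3 -m creep '{"xyz":[[0,0,0],[0,0,0],[0,0,0],[0,0,0],[0,0,0]],"spin":[0,0,0,0,0]}' 0 10
python3 r.py 2
```

```text
time_s: 15.92
ee_pos: [0.4696, -0.2066, 0.1162]
eef_rot: [-3.141, 0.001, -0.242]
force: [1.5, -0.8, 0.2]
grip_width: 0.0501
time_s: 16.55
ee_pos: [0.4698, -0.2069, 0.1168]
eef_rot: [3.141, -0.0, -0.243]
force: [-1.2, -0.0, 3.6]
grip_width: 0.0178
ang -0.2235 r 0.0997 yaw -0.2432 ftan 0.27 frad -1.13 fz 3.6 z 0.1168 w 0.0178 t 16.55
```

Gripped. Next, anticlockwise in small steps.

```bash

python3 -m creep '{"xyz":[[0,2,0],[0.02,1,0]],"spin":[-0.02,-0.01]}' >/dev/null; python3 r.py 2
python3 -m creep '{"xyz":[[0,0,0]],"spin":[0]}' >/dev/null; python3 r.py 2
```

```text
ang -0.1923 r 0.0998 yaw -0.2119 ftan 0.06 frad -0.64 fz 5.4 z 0.1168 w 0.0179 t 16.80
ang -0.1919 r 0.0998 yaw -0.2124 ftan -0.28 frad -1.15 fz 5.1 z 0.1168 w 0.0176 t 16.93
```

```bash

python3 -m creep '{"xyz":[[0.02,2,0],[0.02,1,0]],"spin":[-0.02,-0.01]}' >/dev/null; python3 r.py 2
```

```text
ang -0.1617 r 0.0998 yaw -0.1820 ftan -0.68 frad -1.52 fz 6.0 z 0.1168 w 0.0176 t 17.18
```

```bash

python3 -m creep '{"xyz":[[0.02,1,0],[0.02,1,0]],"spin":[-0.01,-0.01]}' >/dev/null; python3 r.py 2
```

```text
ang -0.1419 r 0.0998 yaw -0.1621 ftan -0.79 frad -0.88 fz 6.0 z 0.1168 w 0.0176 t 17.43
```

```bash

python3 -m creep '{"xyz":[[0.02,1,0],[0.02,1,0]],"spin":[-0.01,-0.01]}' >/dev/null; python3 r.py 2
```

```text
ang -0.1221 r 0.0999 yaw -0.1421 ftan -1.10 frad -1.81 fz 6.3 z 0.1167 w 0.0176 t 17.68
```

```bash

python3 -m creep '{"xyz":[[0.02,1,0],[0.02,1,0]],"spin":[-0.01,-0.01]}' >/dev/null; python3 r.py 2
```

```text
ang -0.1017 r 0.0999 yaw -0.1221 ftan 0.69 frad -2.12 fz 6.2 z 0.1167 w 0.0180 t 17.93
```

```bash

python3 -m creep '{"xyz":[[0.02,1,0],[0.02,1,0]],"spin":[-0.01,-0.01]}' >/dev/null; python3 r.py 2
```

```text
ang -0.0817 r 0.0999 yaw -0.1021 ftan -0.52 frad -2.17 fz 6.2 z 0.1168 w 0.0178 t 18.18
```

```bash

python3 -m creep '{"xyz":[[0.02,2,0],[0.02,1,0]],"spin":[-0.02,-0.01]}' >/dev/null; python3 r.py 2
```

```text
ang -0.0513 r 0.1000 yaw -0.0720 ftan -0.32 frad -2.29 fz 5.8 z 0.1167 w 0.0175 t 18.43
```

```bash

python3 -m creep '{"xyz":[[0.02,2,0],[0.02,1,0]],"spin":[-0.02,-0.01]}' >/dev/null; python3 r.py 2
```

```text
ang -0.0210 r 0.1000 yaw -0.0420 ftan -1.46 frad -2.62 fz 6.7 z 0.1168 w 0.0176 t 18.68
```

```bash

python3 -m creep '{"xyz":[[0.02,1,0],[0.02,1,0]],"spin":[-0.01,-0.01]}' >/dev/null; python3 r.py 2
```

```text
ang -0.0036 r 0.1001 yaw -0.0222 ftan -2.16 frad -2.59 fz 7.3 z 0.1168 w 0.0176 t 18.93
```

```bash

python3 -m creep '{"xyz":[[0.02,1,0],[0,0,0]],"spin":[-0.01,0]}' >/dev/null; python3 r.py 2
python3 -m creep '{"xyz":[[0.02,1,0],[0,0,0]],"spin":[-0.01,0]}' >/dev/null; python3 r.py 2
```

```text
ang 0.0051 r 0.1001 yaw -0.0123 ftan -3.79 frad -2.14 fz 7.2 z 0.1167 w 0.0179 t 19.18
ang 0.0133 r 0.1001 yaw -0.0022 ftan -4.58 frad -3.10 fz 6.8 z 0.1167 w 0.0178 t 19.43
```

```bash

python3 -m creep '{"xyz":[[0.02,1,0],[0,0,0]],"spin":[-0.01,0]}' >/dev/null; python3 r.py 2
```

```text
ang 0.0219 r 0.1001 yaw 0.0078 ftan -5.58 frad -2.14 fz 7.4 z 0.1167 w 0.0183 t 19.68
```

```bash

python3 -m creep '{"xyz":[[0.08,-4,0],[0.08,-4,0],[0.08,-4,0],[0.08,-4,0]],"spin":[0.04,0.04,0.04,0.04]}' >/dev/null; python3 r.py 2
python3 -m creep '{"xyz":[[0.02,-2,0],[0.02,-1,0]],"spin":[0.02,0.01]}' >/dev/null; python3 r.py 2
```

```text
ang -0.1334 r 0.0998 yaw -0.1537 ftan -0.12 frad -1.65 fz 5.9 z 0.1167 w 0.0180 t 20.18
ang -0.1635 r 0.0997 yaw -0.1827 ftan 0.57 frad -2.82 fz 6.0 z 0.1167 w 0.0177 t 20.43
```

```bash

python3 -m creep '{"xyz":[[0.02,-2,0],[0.02,-1,0]],"spin":[0.02,0.01]}' >/dev/null; python3 r.py 2
```

```text
ang -0.1935 r 0.0996 yaw -0.2127 ftan -0.12 frad -2.36 fz 6.7 z 0.1168 w 0.0177 t 20.68
```

```bash

python3 -m creep '{"xyz":[[0.02,-1,0],[0.02,-1,0]],"spin":[0.01,0.01]}' >/dev/null; python3 r.py 2
```

```text
ang -0.2131 r 0.0996 yaw -0.2326 ftan -0.48 frad -3.68 fz 7.7 z 0.1167 w 0.0173 t 20.93
```

```bash

python3 -m creep '{"xyz":[[-0.1,-1,0],[-0.1,-1,0]],"spin":[0.01,0.01]}' >/dev/null; python3 r.py 2
```

```text
ang -0.2335 r 0.0996 yaw -0.2526 ftan 1.01 frad -1.64 fz 4.6 z 0.1168 w 0.0179 t 21.18
```

```bash

python3 -m creep '{"xyz":[[-0.1,-1,0],[-0.1,-1,0]],"spin":[0.01,0.01]}' >/dev/null; python3 r.py 2
```

```text
ang -0.2538 r 0.0996 yaw -0.2729 ftan -0.36 frad -0.09 fz 5.8 z 0.1168 w 0.0178 t 21.43
```

```bash

python3 -m creep '{"xyz":[[0,-1,0],[0,-1,0]],"spin":[0.01,0.01]}' >/dev/null; python3 r.py 2
```

```text
ang -0.2742 r 0.0996 yaw -0.2931 ftan 0.03 frad -0.07 fz 6.3 z 0.1167 w 0.0179 t 21.68
```

```bash

python3 -m creep '{"xyz":[[0,-1,0],[0,-1,0]],"spin":[0.01,0.01]}' >/dev/null; python3 r.py 2
```

```text
ang -0.2924 r 0.0996 yaw -0.3132 ftan 2.45 frad 1.05 fz 4.7 z 0.1167 w 0.0175 t 21.93
```

```bash

python3 -m creep '{"xyz":[[0,-1,0],[0,-1,0]],"spin":[0.01,0.01]}' >/dev/null; python3 r.py 2
```

```text
ang -0.3105 r 0.0995 yaw -0.3334 ftan 4.71 frad 0.56 fz 3.7 z 0.1167 w 0.0181 t 22.18
```

```bash

python3 -m creep '{"xyz":[[0,-1,0],[0,0,0]],"spin":[0.01,0]}' >/dev/null; python3 r.py 2
```

```text
ang -0.3197 r 0.0995 yaw -0.3432 ftan 4.81 frad 0.87 fz 5.1 z 0.1167 w 0.0178 t 22.43
```

```bash

python3 -m creep '{"xyz":[[0,-1,0],[0,0,0]],"spin":[0.01,0]}' >/dev/null; python3 r.py 2
python3 -m creep '{"xyz":[[0,2,0],[0,0,0]],"spin":[-0.02,0]}' >/dev/null; python3 r.py 2
python3 -m creep '{"xyz":[[0,1,0],[0,0,0]],"spin":[-0.01,0]}' >/dev/null; python3 r.py 2
python3 -m creep '{"xyz":[[0,1,0],[0,0,0]],"spin":[-0.01,0]}' >/dev/null; python3 r.py 2
python3 -m creep '{"xyz":[[0,1,0],[0,0,0]],"spin":[-0.01,0]}' >/dev/null; python3 r.py 2
```

```text
ang -0.3277 r 0.0995 yaw -0.3533 ftan 6.52 frad 0.35 fz 4.3 z 0.1167 w 0.0181 t 22.68
ang -0.3094 r 0.0995 yaw -0.3331 ftan 5.27 frad 0.48 fz 5.0 z 0.1167 w 0.0179 t 22.93
ang -0.3021 r 0.0995 yaw -0.3230 ftan 4.03 frad 1.70 fz 5.0 z 0.1167 w 0.0179 t 23.18
ang -0.2934 r 0.0995 yaw -0.3130 ftan 2.00 frad 1.32 fz 5.4 z 0.1167 w 0.0178 t 23.43
ang -0.2843 r 0.0995 yaw -0.3031 ftan 1.93 frad 2.01 fz 4.7 z 0.1167 w 0.0179 t 23.68
```

```bash

python3 -m creep '{"xyz":[[0.08,4,0],[0.08,4,0],[0.08,4,0],[0,1.5,0],[0,0,0]],"spin":[-0.04,-0.04,-0.04,-0.015,0]}' >/dev/null; python3 r.py 2
```

```text
ang -0.1505 r 0.0998 yaw -0.1680 ftan -0.72 frad 2.63 fz 5.3 z 0.1167 w 0.0180 t 24.30
```

```bash

python3 -m creep '{"xyz":[[0,0,0],[0,0,0],[0,0,0]],"spin":[0,0,0]}' 50 10 >/dev/null; python3 r.py 2
python3 -m creep '{"xyz":[[0,0,-15],[0,0,-35],[0,0,-35],[0,0,-27],[0,0,0]],"spin":[0,0,0,0,0]}' 
python3 - <<'E'
from h import *
s=cv2.cvtColor(ctrl.camera('scene'),cv2.COLOR_RGB2BGR);d=cv2.cvtColor(ctrl.camera('side'),cv2.COLOR_RGB2BGR)
crop(s,250,170,410,280,5,'pics/c6.png');crop(d,130,180,340,325,3.8,'pics/c7.png')
W=ctrl.camera_model('wrist')
cv2.imwrite('pics/w4.png',cv2.cvtColor(ctrl.camera('wrist'),cv2.COLOR_RGB2BGR))
E
```

```text
ang -0.1513 r 0.1004 yaw -0.1681 ftan -0.07 frad -0.43 fz -0.5 z 0.1162 w 0.0442 t 24.68
time_s: 25.3
ee_pos: [0.4685, -0.2144, 0.2311]
eef_rot: [3.14, -0.004, -0.168]
force: [-0.8, 0.0, -0.0]
grip_width: 0.0503
```

View pics/c6.png

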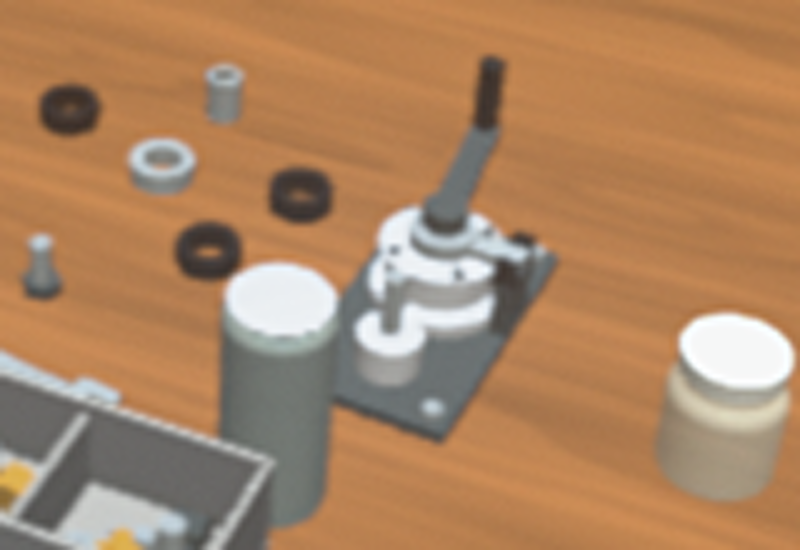

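View pics/c7.png

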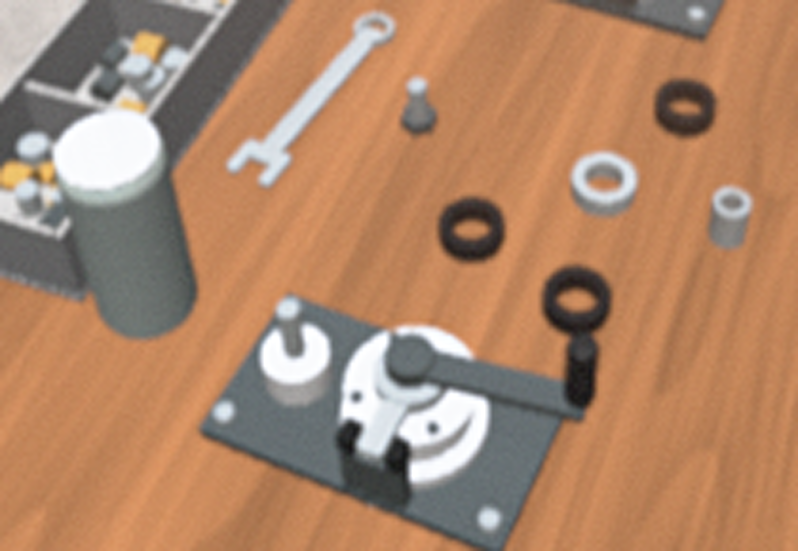

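View pics/w4.png

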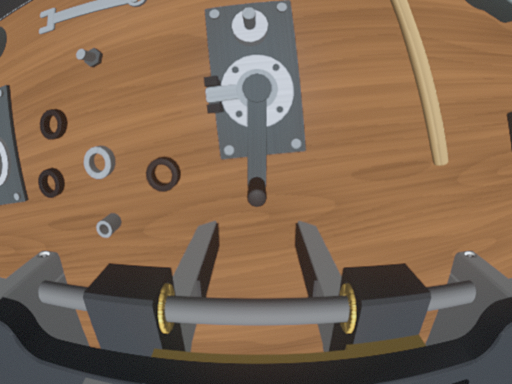

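```bash
python3 - <<'E'
from h import *
S=ctrl.camera_model('scene');D=ctrl.camera_model('side')
for n,a,b in [('stud',(396,268),(288,305)),('boss',(390,332),(295,355)),('can',(281,302),(110,152)),('collar',(162,157),(604,174)),('b1',(69,103),(686,102)),('b2',(301,189),(578,293)),('b3',(208,244),(472,225)),('socket',(225,73),(733,200)),('h1',(491,62),(581,345)),('hub',(445,210),(411,355))]:
    x,e=tri([ray(S,250+a[0]/5,170+a[1]/5),ray(D,130+b[0]/3.8,180+b[1]/3.8)]);print(n,np.round(x*1000,1),np.round(np.array(e)*1000,1))
E
```

```text
stud [651.4 222.8  88.6] [0.5 0.5]
boss [652.3 223.1  37.9] [0.5 0.5]
can [775.4 195.  145.7] [1.1 1.1]
collar [521.1   5.2  18.9] [1.6 1.6]
b1 [485.2 -87.   15. ] [0.8 0.8]
b2 [508.3 106.2  14.9] [1.9 1.9]
b3 [593.5  73.9  14.1] [0.4 0.4]
socket [429.1  13.8  37.5] [1.3 1.3]
h1 [473.9 221.7 133.1] [0.7 0.7]
hub [572.7 227.3  81.1] [1.6 1.6]
```

```bash

python3 -m creep '{"xyz":[[0,0,0],[8,-40,0],[9,-45,0],[9,-45,0],[8,-45,0]],"spin":[-0.118,0,0,0,0]}' 70 10 >/dev/null
python3 -m creep '{"xyz":[[8,-45,0],[0,0,30],[0,0,30],[0,0,0],[0,0,0]],"spin":[0,0,0,0,0]}' 
python3 - <<'E'
from h import *
import json
m=ctrl.camera_model('wrist')
json.dump({k:np.array(v).tolist() for k,v in m.items()},open('w5.json','w'))
cv2.imwrite('pics/w5.png',cv2.cvtColor(ctrl.camera('wrist'),cv2.COLOR_RGB2BGR))
E
```

```text
time_s: 26.7
ee_pos: [0.5212, 0.0034, 0.1692]
eef_rot: [3.142, -0.001, -0.05]
force: [-0.6, 0.4, -0.7]
grip_width: 0.0702
```

View pics/w5.png

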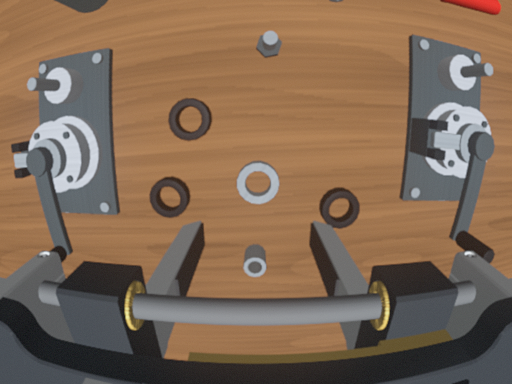

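The bright steel ring is at (258,183), and black rings are at (189,119), (169,197) and (340,208). Only the bright one fits "steel collar". I'll confirm it in a crop and take its centroid by mask.

```bash
python3 - <<'E'
from h import *
import json
W=json.load(open('w5.json'))
im=cv2.imread('pics/w5.png');crop(im,190,130,330,250,4,'pics/c8.png')
hsv=cv2.cvtColor(im,cv2.COLOR_BGR2HSV)
m=((hsv[...,1]<70)&(hsv[...,2]>110)).astype(np.uint8);k=np.zeros_like(m);k[150:218,225:290]=1;m*=k
c,_=cv2.findContours(m,cv2.RETR_EXTERNAL,cv2.CHAIN_APPROX_NONE);c=max(c,key=cv2.contourArea)
e=cv2.fitEllipse(c);print(e)
x=plane(W,*e[0],.018,True);print(x)
print([plane(W,e[0][0]+dx,e[0][1],.018,True) for dx in(-e[1][0]/2,e[1][0]/2)])
print([plane(W,u,v,.018,True) for u,v in((258,183),)])
E
```

```text
((257.46197509765625, 182.44801330566406), (42.16458511352539, 42.3549919128418), 88.26808166503906)
[0.52364309 0.00262611 0.018     ]
[array([0.5248019 , 0.02517726, 0.018     ]), array([ 0.52252125, -0.01993288,  0.018     ])]
[array([0.52300686, 0.00208163, 0.018     ])]
```

View pics/c8.png

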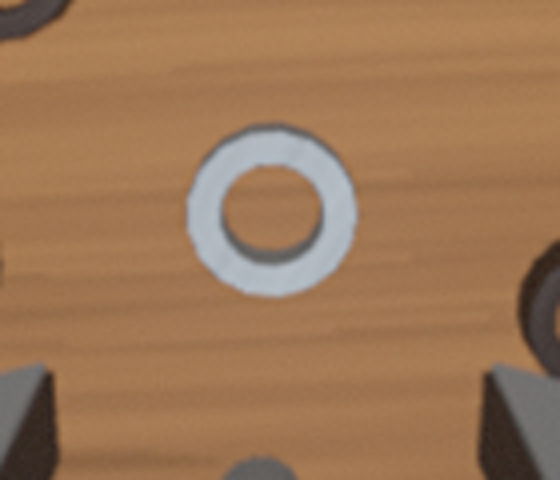

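```bash

python3 -m creep '{"xyz":[[1.5,0,35],[0,0,35],[0,0,35],[0,0,26],[0,0,10]],"spin":[0,0,0,0,0]}' 
python3 -m creep '{"xyz":[[0,0,0],[0,0,0],[0,0,0],[0,0,0],[0,0,0]],"spin":[0,0,0,0,0]}' 0 20
python3 -m creep '{"xyz":[[0,0,-20],[0,0,-40],[0,0,-40],[0,0,-32],[0,0,0]],"spin":[0,0,0,0,0]}'
python3 - <<'E'
from h import *
import json
m=ctrl.camera_model('wrist')
json.dump({k:np.array(v).tolist() for k,v in m.items()},open('w6.json','w'))
cv2.imwrite('pics/w6.png',cv2.cvtColor(ctrl.camera('wrist'),cv2.COLOR_RGB2BGR))
E
```

```text
time_s: 27.38
ee_pos: [0.5225, 0.0034, 0.0271]
eef_rot: [-3.142, 0.0, -0.05]
force: [0.4, 0.1, 0.4]
grip_width: 0.0699
time_s: 28.0
ee_pos: [0.523, 0.0034, 0.0285]
eef_rot: [3.142, -0.002, -0.05]
force: [-1.7, -0.0, 7.8]
grip_width: 0.0448
time_s: 28.62
ee_pos: [0.5233, 0.0035, 0.1617]
eef_rot: [3.142, -0.004, -0.05]
force: [0.0, 0.6, -0.9]
grip_width: 0.0446
```

View pics/w6.png

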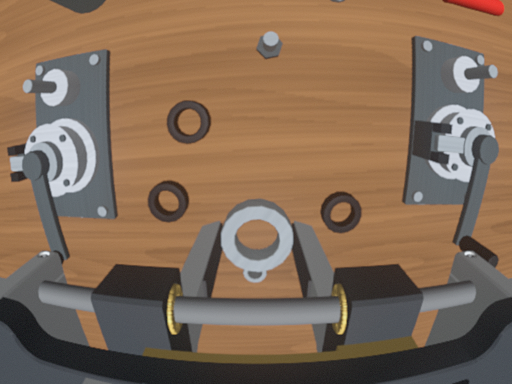

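```bash
python3 - <<'E'
from h import *
import json
W=json.load(open('w6.json'))
im=cv2.imread('pics/w6.png');crop(im,190,180,330,300,4,'pics/c9.png')
z=.1617-.0105
# hole edges/outer edges approx along column of centre
for u,v in((257,237),(222,237),(293,237),(257,201),(234,236),(279,236),(257,218),(257,256)): print((u,v),np.round(plane(W,u,v,z,True)*1000,1))
print('ee',ctrl.get_obs()['ee_pos'])
E
```

```text
(257, 237) [525.4   3.2 151.2]
(222, 237) [526.4  24.9 151.2]
(293, 237) [524.1 -19.1 151.2]
(257, 201) [548.7   2.  151.2]
(234, 236) [526.8  17.4 151.2]
(279, 236) [525.4 -10.4 151.2]
(257, 218) [538.    2.6 151.2]
(257, 256) [512.1   3.9 151.2]
ee [0.52255565 0.00348129 0.15985558]
```

View pics/c9.png

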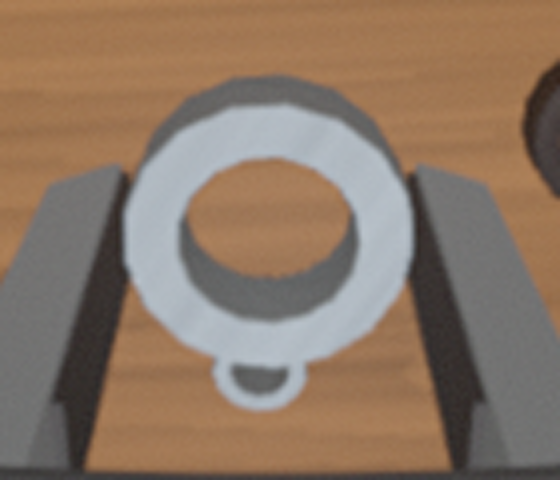

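```bash

python3 -m creep '{"xyz":[[10,-20,-20],[20,-38,0],[22,-42,0],[22,-42,0],[20,-38,0]],"spin":[0,0,0,0,0]}' >/dev/null
python3 -m creep '{"xyz":[[14,-26,0],[9.3,-18.6,0],[0,0,0],[0,0,0],[0,0,0]],"spin":[0,0,0,0,0]}'
python3 - <<'E'
from h import *
import json
m=ctrl.camera_model('wrist');print(ctrl.get_obs()['ee_pos'])
json.dump({k:np.array(v).tolist() for k,v in m.items()},open('w7.json','w'))
w=cv2.cvtColor(ctrl.camera('wrist'),cv2.COLOR_RGB2BGR);cv2.imwrite('pics/w7.png',w)
crop(w,180,150,340,280,5,'pics/w7c.png')
for n in('scene','side'):cv2.imwrite(f'pics/{n}7.png',cv2.cvtColor(ctrl.camera(n),cv2.COLOR_RGB2BGR))
crop(cv2.imread('pics/scene7.png'),280,150,400,250,5,'pics/s7c.png')
crop(cv2.imread('pics/side7.png'),150,195,290,310,5,'pics/d7c.png')
E
```

```text
time_s: 29.92
ee_pos: [0.6506, 0.2211, 0.1794]
eef_rot: [3.141, 0.0, -0.051]
force: [0.4, 0.1, -0.7]
grip_width: 0.0449
[0.65062914 0.22106907 0.17935173]
```

View pics/w7c.png

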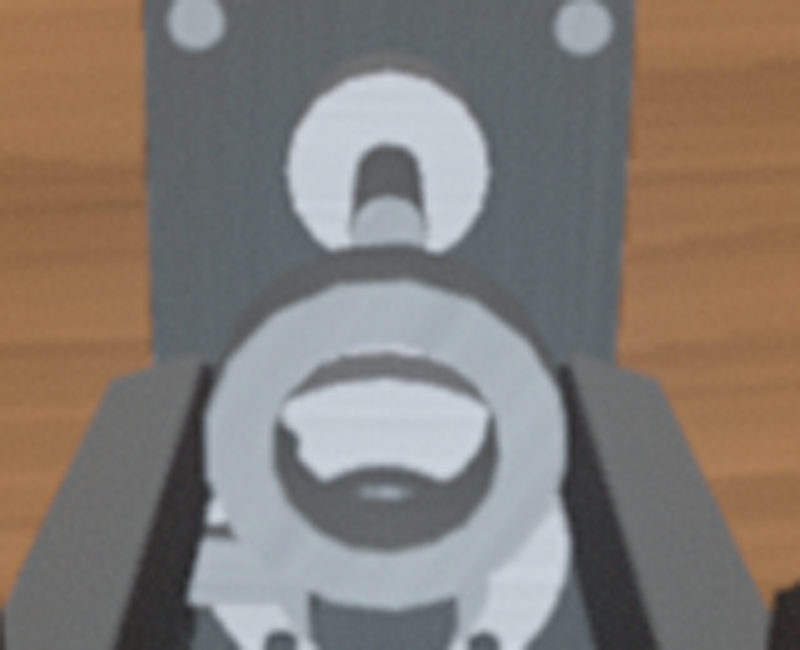

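View pics/s7c.png

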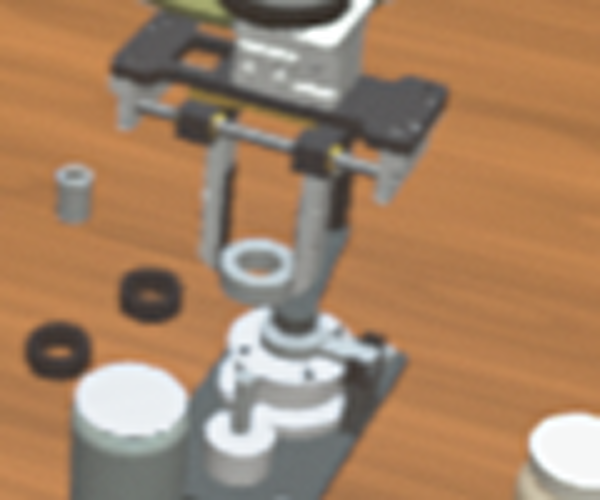

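View pics/d7c.png

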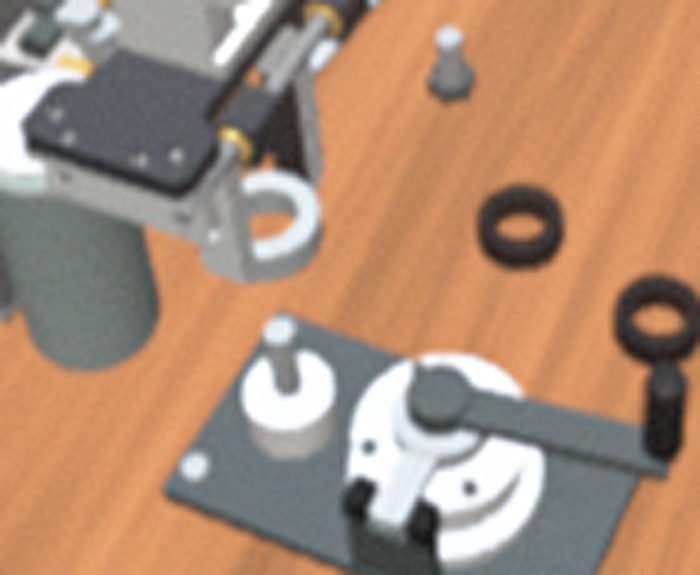

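```bash
python3 - <<'E'
from h import *
import json
W=json.load(open('w7.json'))
print('boss',plane(W,180+389/5,150+165/5,.040,True))
print('studtop',plane(W,180+388/5,150+234/5,.085,True))
print('collar',plane(W,180+386.5/5,150+444/5,.169,True))
print('collar outer L/R/T',[np.round(plane(W,180+a/5,150+b/5,.169,True),4) for a,b in((205,440),(568,440),(386,278),(386,610))])
S=ctrl.camera_model('scene');D=ctrl.camera_model('side')
print(tri([ray(S,280+240/5,150+436/5),ray(D,150+288/5,195+391/5),ray(W,180+389/5,150+165/5,True)]))
print(tri([ray(S,280+257/5,150+263/5),ray(W,180+386.5/5,150+444/5,True)]))
E
```

```text
boss [0.65526231 0.21979139 0.04      ]
studtop [0.65379524 0.22018016 0.085     ]
collar [0.65154082 0.22067746 0.169     ]
collar outer L/R/T [array([0.6531, 0.2432, 0.169 ]), array([0.6508, 0.1981, 0.169 ]), array([0.6732, 0.2196, 0.169 ]), array([0.6276, 0.222 , 0.169 ])]
(array([0.65353082, 0.22155755, 0.03535598]), [np.float64(0.002495808862030388), np.float64(0.0008156974712254809), np.float64(0.0018140050106282995)])
(array([0.64930939, 0.22197491, 0.16566811]), [np.float64(0.0013789058622646795), np.float64(0.0013789058622647025)])
```

```bash

python3 -m creep '{"xyz":[[2,-0.5,20],[0,0,25],[0,0,20],[0,0,5],[0,0,5]],"spin":[0,0,0,0,0]}'
python3 -m creep '{"xyz":[[0,0,5],[0,0,5],[0,0,5]],"spin":[0,0,0]}'
```

```text
time_s: 30.7
ee_pos: [0.6532, 0.2224, 0.1046]
eef_rot: [-3.141, -0.001, -0.05]
force: [0.2, 0.5, -0.9]
grip_width: 0.0446
time_s: 31.08
ee_pos: [0.6529, 0.2223, 0.0893]
eef_rot: [-3.141, -0.0, -0.05]
force: [0.7, -0.5, -1.3]
grip_width: 0.0447
```

```bash

python3 -m creep '{"xyz":[[0,0,6],[0,0,6],[0,0,4],[0,0,2],[0,0,0]],"spin":[0,0,0,0,0]}'
python3 -m creep '{"xyz":[[0,0,1],[0,0,1],[0,0,0]],"spin":[0,0,0]}'
```

```text
time_s: 31.7
ee_pos: [0.6529, 0.2223, 0.0714]
eef_rot: [3.142, 0.0, -0.05]
force: [-0.2, 0.2, -0.9]
grip_width: 0.0448
time_s: 32.08
ee_pos: [0.6528, 0.2223, 0.0694]
eef_rot: [3.142, 0.0, -0.05]
force: [-0.1, 1.1, 0.4]
grip_width: 0.045
```

```bash

python3 -m creep '{"xyz":[[0,0,0.7],[0,0,0.5],[0,0,0]],"spin":[0,0,0]}'
```

```text
time_s: 32.45
ee_pos: [0.6529, 0.2223, 0.0686]
eef_rot: [-3.142, -0.0, -0.05]
force: [-1.4, -0.6, 2.2]
grip_width: 0.0447
```

Contact with the boss at the expected height (TCP z 0.0686). I'll release and rise.

```bash

python3 -m creep '{"xyz":[[0,0,0],[0,0,0],[0,0,0],[0,0,0]],"spin":[0,0,0,0]}' 60 20
python3 -m creep '{"xyz":[[0,0,-10],[0,0,-25],[0,0,-35],[0,0,-40],[0,0,-20]],"spin":[0,0,0,0,0]}'
python3 -m creep '{"xyz":[[-30,0,-15],[-40,0,0],[-40,0,0],[0,0,0]],"spin":[0,0,0,0]}'
python3 - <<'E'
from h import *
import json
m=ctrl.camera_model('wrist')
json.dump({k:np.array(v).tolist() for k,v in m.items()},open('w8.json','w'))
for n in('wrist','scene','side'):cv2.imwrite(f'pics/{n}8.png',cv2.cvtColor(ctrl.camera(n),cv2.COLOR_RGB2BGR))
crop(cv2.imread('pics/scene8.png'),180,140,400,270,3.5,'pics/s8c.png')
crop(cv2.imread('pics/side8.png'),150,195,310,315,4.5,'pics/d8c.png')
E
```

```text
time_s: 32.95
ee_pos: [0.6528, 0.2223, 0.0682]
eef_rot: [3.142, 0.0, -0.05]
force: [-0.6, -0.8, 0.1]
grip_width: 0.0602
time_s: 33.58
ee_pos: [0.6533, 0.2225, 0.2018]
eef_rot: [-3.14, -0.003, -0.05]
force: [-0.1, 0.1, -0.5]
grip_width: 0.0597
time_s: 34.08
ee_pos: [0.5415, 0.2282, 0.2147]
eef_rot: [-3.141, -0.001, -0.049]
force: [1.7, -0.1, 0.4]
grip_width: 0.06
```

View pics/wrist8.png

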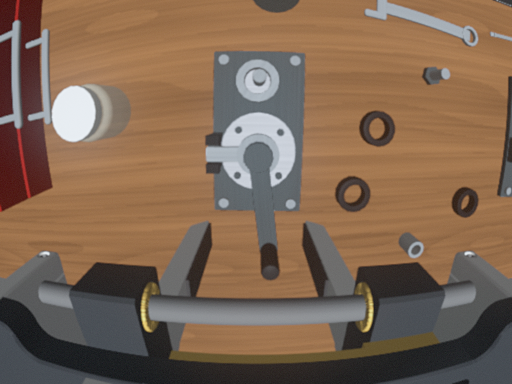

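View pics/s8c.png

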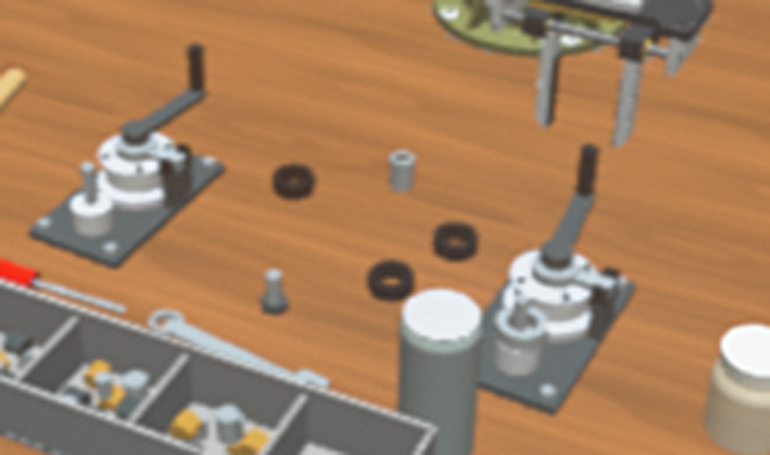

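View pics/d8c.png

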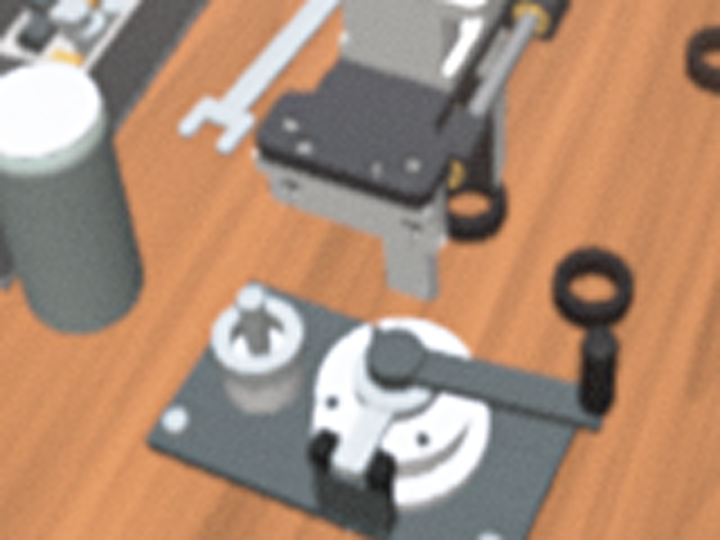

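The collar lies flat on unit 1's boss, around the stud: (257,80) in the wrist view and (255,335) in the side crop. I'll check both lever angles before handing in.

```bash
python3 - <<'E'
from h import *
import json
W=json.load(open('w8.json'));S=ctrl.camera_model('scene')
h=plane(W,271,271,.134,True)[:2];p=plane(W,258,156,.086,True)[:2];d=p-h
print('lever1',np.arctan2(d[1],d[0]),np.hypot(*d))
h=plane(S,180+196/3.5,140+49/3.5,.134)[:2];d=np.array([.567,-.229])-h
print('lever2 scene',np.arctan2(d[1],d[0]),np.hypot(*d))
o=ctrl.get_obs();print(o['time_s'],o['force'],o['joint_vel'].max())
print(ctrl.hand_in())
E
```

```text
lever1 0.07161442732701494 0.09940010165775175
lever2 scene -0.2330068522922413 0.09812948410561803
34.225 [ 0.50676275 -0.52903815  0.9936419 ] 0.01799730433628158
the job is handed in; nothing more can be done
None
```

The job is handed in at about 34 s of the 72 s allowed. The left unit (unit 1) has more free play, and the steel collar is over its stud.

| | Unit 1 (robot's left, checked first) | Unit 2 |
|---|---|---|
| Anticlockwise stop (world angle, rad) | about +0.323 | about −0.016 |
| Clockwise stop (rad) | about −0.183 | about −0.280 |
| Free play (rad) | about 0.51 | about 0.26 |
| Lever left at (rad) | 0.070 | −0.150 (middle is −0.148) |

On both units I swung the lever anticlockwise first, then clockwise. The force at the handle peaked at about 7 N, or about 0.045 rad on the output, against the 0.09 rad strain limit.

**Collar:** it met the boss at the expected height. The wrist, scene and side pictures show it lying flat around the stud. The gripper is raised clear and touching nothing, and I saw none of the other things on the bench moved.

**Last checks:**
- **Lever 1:** the wrist picture reads 0.072 rad, which agrees with where I left it.
- **Lever 2:** a single-view reading from the far scene camera gave −0.23 rad, which disagrees with the −0.15 rad measured from the arm's pose when I released it. One pixel there is about 5 mm, or 0.05 rad. The wrist picture after release showed the handle centred between the fingers, so I relied on the arm's figure. I handed in without a second picture to settle it.

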